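# Find and press the hidden release of the sprung lid

## Task

The lid of the low grey steel case on the bench is latched by a release tab that sits in a finger notch somewhere along the case's far edge, on the side that faces away from the robot. With the gripper's fingertips down behind the case, feel along that edge until you find the notch, then press the tab inside it in, towards the robot, until the lid springs up by itself; let the tab go and move clear. Do not lift or touch the lid, grasp nothing, and leave the relay box, lamp box and wrench where they are.

Things in the scene. Friction and masses are not known exactly. Their poses are not given: they have to be found in the camera images.
- case: Low grey steel case screwed to the bench (cannot move): 140 mm deep (own x), 320 wide (own y), 62 high; 4 mm high flanges stand out 21 mm at both ends. Origin: centre of its underside, on the bench. Own x points away from the robot, own y along the far edge. A fixed rail 26 mm thick runs along the whole far edge; its outer face is the far face, upright.
- far_edge (a point): Middle of the far face's top edge: case x +69.4, y 0, 62 mm up. NOT the notch. The one notch is cut in this rail: 50 mm wide along the edge, open at the far face and top, sill 24 mm above the bench; its middle lies anywhere from case y -43 to +43 mm, new each time. Cheeks past |y| 68 mm stand 0.6 mm prouder.
- tab (a joint): Travel (m) of the grey release tab in the notch: 0 at rest, grows as pressed along the case's -x, stop at 0.008. Tab 44 mm wide, 27 to 58 mm above the bench, face 9.4 mm in from the far face: over the notch a fingertip goes in 9 mm more than on the rail. Spring: 2.3 N to start, 6 N at the stop; lid unlatches at about 0.005; springs back.
- lid (a joint): Opening angle of the lid (rad): about 0 shut, 0.22 sprung up (its limit). Hinged along the case's near side, so the edge towards the rail rises, by about 23 mm.
- lid_edge (a point): On the lid: middle of the top of its rising edge, next to the rail (case x +42, y 0, 61 mm up when shut). The lid is a flat grey steel plate 108 x 310 x 6 mm with shallow ribs to 63 mm above the bench, between the case's near side and the rail (case x -66 to +42 mm).
- relay_box: Bystander: small loose cardboard box with a green band, 40 x 61 x 38 mm, on the bench beyond the case. Origin: centre of its underside.
- lamp_box: Bystander: small loose cardboard box with a red-orange band, 45 x 53 x 50 mm, to the left of the case. Origin: centre of its underside.
- wrench: Bystander: loose steel wrench, 27 x 153 x 8 mm, flat on the bench to the right of the case. Origin: centre of its underside.

How it is judged:
By the outcome, as a careful person would: the job done as asked, in the order asked, and still so for the second after the job is handed in, with the robot touching nothing.
It also fails if it takes over 45 s, if anything falls off the work surface, if the arm or the gripper's body presses on something with over 40 N, if the wrist force passes 120 N, or if a joint passes its speed limit or range.

## Robot

A 7-joint arm with a two-finger parallel gripper is mounted at the origin on a cart in front of the work surface, level with it; the furniture and walls round the work are solid. World frame = base frame: x ahead of the robot, y to its left, z up, the work surface at z = 0. Lengths are in m, angles in rad, forces in N, time in s.
With the tool pointing down it reaches from about 0.35 to 0.9 m from the base axis. Payload 8.1 kg.
Tool frame: the origin (TCP) lies midway between the tips of the shut fingers; the grasp point (between the pads) lies 19 mm behind it; z points along the fingers, y is the line along which they close (so a half turn about z gives the same grasp; the last joint's range is limited). The gripper opens to 92 mm and grips with 3 to 60 N. Pads are 19 mm wide; open, the fingers measure 130 mm over their backs; the gripper's body (75 mm by 190 mm) begins 47 mm behind the grasp point.
Start: joints at [-1.241, 0.434, 0.025, 1.573, -0.012, 1.134, -0.075], TCP at [0.262, 0.567, 0.227] pointing down, gripper open.
Joint ranges: [-2.62, 2.62], [-0.44, 2.09], [-1.27, 1.32], [0.08, 2.57], [-1.32, 4.46], [0.12, 2], [-2.74, 2.74]. Speed limits (rad/s): [2.22, 2.22, 3.01, 3.01, 3.14, 3.14, 3.14].

## Interface

Orientations are given as a rotation vector (axis times angle).
In Python, from cell import arm gives the robot as it stands.
- The arm moves only by the tool carry_out, never from a script. Its arguments are lists of equal length, an entry for each row: "claw": the finger opening in cm, from 0 to 9.18; "delta_pos": the shift along the tool's x, y, z in cm, a list of three; "angular": the turn, a rotation vector about the tool's x, y, z in rad, a list of three. In form: {"claw": [claw, ...], "delta_pos": [[dx, dy, dz], ...], "angular": [[ax, ay, az], ...]}. A call has 1 to 20 rows; each row shifts and turns the commanded pose from where the row before left it, along the tool's axes as they then stand; what a row does not reach is not made up. A row lasts 1/10 s, in which the tool goes at most 50 mm and 8.59 degrees, less where a joint would pass 70% of its speed; a pose out of reach is approached as far as the arm can. A call with a gripper value outside its range is refused whole. The fingers move at their own pace and stop on an object; "force" is the grip in N (left out, the last holds). Time passes only in rows, so rows that do not move let the fingers close. It gives the time, the measured TCP pose, the force, the opening and the grip force at its end, in the units of the state.
- arm.observe(): the state, without advancing time (a new reading comes with each control period).
- arm.get_image(name): name is "scene" or "top" or "wrist"; returns a dict with "frame" (420x560x3 uint8, red, green, blue), "mtx" (3x3 intrinsics, pixels), "T" (4x4, takes a point from camera to world coordinates). Camera axes: x right, y down, z forward; pixel columns grow to the right and rows downward; lengths in m; the calibration is good to about 2 mm. The wrist camera is an equidistant fisheye: a pixel r from the principal point sees the ray r / f radians off the axis. A picture is of the moment at which its call begins. There is no depth.
- arm.sign_off(): hands the job in; it is judged then, once.
Trained networks look in a picture, given as the dict that the camera call returned (one of the last four; its "shot" number tells which), for a name from the list of things; names that differ only in an ending like _2 or _b are one class to them, and where a whole thing is asked for, a point or a joint stands for the part that bears it (a point fixed in the world has none). Each returns a list of dicts, best first, with "conf" (0 to 1); they miss things now and then, are a little off and sometimes report something else, mostly with a low value. They report only what shows in the picture. A call takes as long as a camera call.
- arm.look_for(label, picture): "centre" ([column, row] as shares, 0 to 1, of the picture: columns of its width, rows of its height, amid what is visible of it).
- arm.trace(label, picture): "region" (420x560 bool, what is visible of it) and "centre" ([column, row] as shares, 0 to 1, of the picture: columns of its width, rows of its height, amid what is visible of it).
- arm.place_of(label, picture): "centre" ([column, row] as shares, 0 to 1, of the picture: columns of its width, rows of its height: a listed point, or the origin of a listed thing).
The state is a dict: "clock": time; "joints": joint angles; "dq": joint speeds; "joint_efforts": joint torques, N m; "position": TCP position; "ee_rot": TCP orientation; "force": force on the tool from outside, world axes, zero at the start; "ft_torque": the same for the moment, N m; "width": opening from 0.0 (shut) to 1.0 (fully open); "gripper_force": force on a finger pad.
Only numpy, scipy, OpenCV 4.12 (cv2) and the standard library are available. Lean on these libraries where they do the work, as an engineer would, in place of code of your own. Each camera call takes 0.05 s, during which the arm holds its last target. There are 200 camera calls.

## Working session

There is one attempt and no reset: what is moved stays moved. The work goes in short steps, Python scripts to look and compute and a tool call to move; the robot and the scene stay as the last step left them, time stands still between calls to the robot, and variables do not carry over. Pictures are saved under pics/ and viewed, at most 10 in all, crops included, and the job is handed in when it is done.

Besides the shell and the picture viewer there is one more tool, called after "Emit:" by a JSON object that holds its "method" and its "body", one argument or row to a line. carry_out: Moves the arm, as the interface text tells. Its arguments: {"type":"object","properties":{"claw":{"type":"array","items":{"type":"number"}},"delta_pos":{"type":"array","items":{"type":"array","items":{"type":"number"}}},"angular":{"type":"array","items":{"type":"array","items":{"type":"number"}}},"force":{"type":"number"}},"required":["claw","delta_pos","angular"]}

```bash
mkdir -p pics
cat > h.py <<'E'
import numpy as np, cv2
from scipy.spatial.transform import Rotation as R
from cell import arm
def ground(im,c,z):
    K,T=im["mtx"],im["T"]; p=np.array([c[0]*560,c[1]*420,1.])
    d=T[:3,:3]@np.linalg.solve(K,p); o=T[:3,3]
    return o+d*(z-o[2])/d[2]
def px(im,P):
    T=np.linalg.inv(im["T"]); q=T[:3,:3]@np.asarray(P)+T[:3,3]; u=im["mtx"]@q; return u[:2]/u[2]
E
python3 - <<'E'
from h import *
s=arm.observe(); print({k:np.round(v,3) for k,v in s.items()}); 
print(R.from_rotvec(s["ee_rot"]).as_matrix().round(3))
ims=[]
for n in ("scene","top"):
    im=arm.get_image(n); cv2.imwrite(f"pics/{n}0.png",im["frame"][:,:,::-1])
    print(n, im["T"][:3,3].round(3))
    for l,z in (("case",0),("far_edge",.062),("lid_edge",.061),("relay_box",0),("lamp_box",0),("wrench",0)):
        for r in arm.place_of(l,im)[:2]: print(l,round(r["conf"],2),(np.array(r["centre"])*[560,420]).round(),ground(im,r["centre"],z).round(4))
    for l,z in (("case",.062),("relay_box",.038),("lid",.061)):
      t=arm.trace(l,im)
      if t:
        c=cv2.findContours(t[0]["region"].astype(np.uint8),0,2)[0]; c=max(c,key=cv2.contourArea)
        b=cv2.boxPoints(cv2.minAreaRect(c)); print(l,round(t[0]["conf"],2),[ground(im,q/[560,420],z)[:2].round(3).tolist() for q in b])
E
```

```text
{'clock': np.float64(0.0), 'joints': array([-1.241,  0.435,  0.025,  1.574, -0.012,  1.134, -0.075]), 'dq': array([-0.   ,  0.001,  0.002,  0.   ,  0.001, -0.   ,  0.   ]), 'joint_efforts': array([ 3.0000e-03, -6.6785e+01,  9.8700e-01, -3.1447e+01, -6.0000e-02,
        4.3000e-02,  0.0000e+00]), 'position': array([0.262, 0.567, 0.226]), 'ee_rot': array([-6.750e-01, -3.068e+00,  2.000e-03]), 'force': array([-0.928, -0.76 ,  0.16 ]), 'ft_torque': array([-0.009, -0.04 ,  0.   ]), 'gripper_force': np.float64(0.0), 'width': np.float64(0.999)}
[[-0.908  0.419 -0.001]
 [ 0.419  0.908 -0.001]
 [-0.    -0.002 -1.   ]]
scene [ 0.198 -0.835  0.699]
case 0.95 [269. 225.] [ 0.5342 -0.0339  0.    ]
far_edge 0.61 [294. 206.] [ 0.6023 -0.0541  0.062 ]
lid_edge 0.83 [284. 209.] [ 0.5714 -0.0524  0.061 ]
relay_box 0.55 [314. 198.] [0.7184 0.0314 0.    ]
lamp_box 0.77 [201. 171.] [0.4386 0.3476 0.    ]
lamp_box 0.16 [318. 197.] [0.7321 0.0357 0.    ]
wrench 0.9 [292. 352.] [ 0.4125 -0.43    0.    ]
case 0.95 [[0.491, 0.122], [0.685, 0.115], [0.54, -0.286], [0.402, -0.267]]
relay_box 0.72 [[0.73, 0.08], [0.771, 0.061], [0.715, -0.036], [0.677, -0.019]]
top [0.274 0.008 1.297]
case 0.93 [282. 224.] [ 0.5376 -0.0378  0.    ]
far_edge 0.74 [282. 196.] [ 0.6078 -0.0504  0.062 ]
lid_edge 0.85 [284. 207.] [ 0.5729 -0.0508  0.061 ]
relay_box 0.52 [246. 171.] [0.7233 0.0432 0.    ]
lamp_box 0.67 [152. 279.] [0.4407 0.3666 0.    ]
lamp_box 0.66 [245. 165.] [0.7432 0.0426 0.    ]
case 0.69 [[0.496, 0.143], [0.642, 0.116], [0.566, -0.225], [0.423, -0.189]]
relay_box 0.86 [[0.724, 0.084], [0.768, 0.068], [0.742, 0.01], [0.699, 0.027]]
lid 0.63 [[0.504, 0.125], [0.61, 0.105], [0.543, -0.201], [0.438, -0.175]]
```

Run:
```python
import cv2
for n in("scene","top"):
    a=cv2.imread(f"pics/{n}0.png"); cv2.imwrite(f"pics/{n}0b.png",cv2.resize(a,(784,588),interpolation=cv2.INTER_CUBIC))
```

```text
(no output)
```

View pics/scene0b.png

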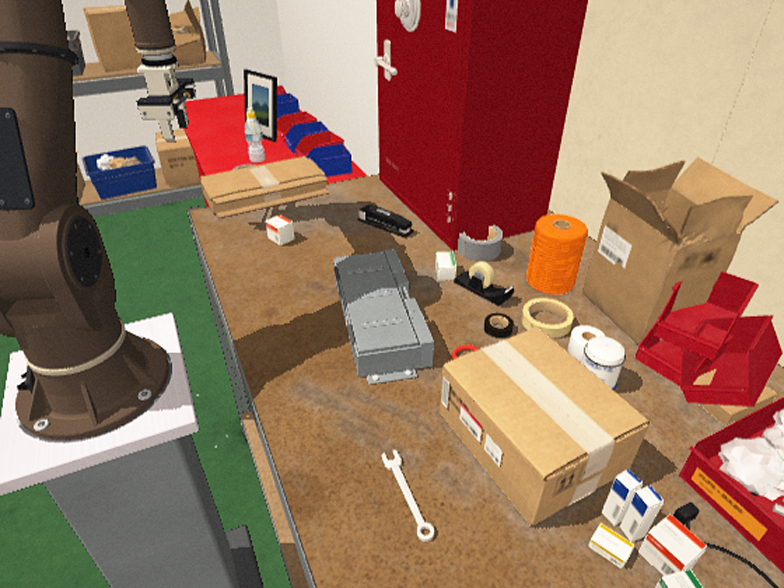

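View pics/top0b.png

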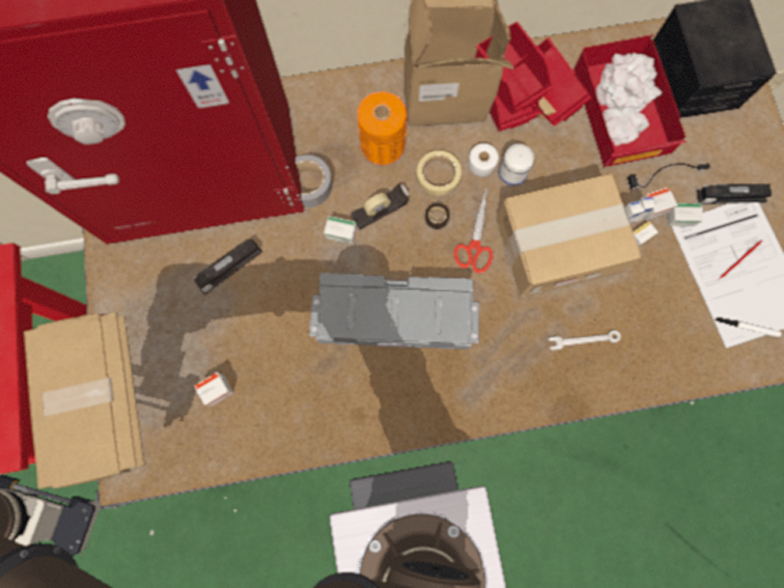

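The scene view shows the case at about (385,310), with the relay box beyond it at (446,265). In the top view there is a light slot on the far rail at about (398,283), which may be the notch. I'll measure it more closely.

Run:
```python
from h import *
im=arm.get_image("top")
for l in("tab","far_edge","case","lid"):
  for r in arm.trace(l,im)[:2]:
    c=np.array(r["centre"]); print(l,round(r["conf"],2),(c*[560,420]).round(1),r["region"].sum(),ground(im,c,.058).round(3))
a=im["frame"][185:260,215:350,::-1].copy()
cv2.imwrite("pics/crop.png",cv2.resize(a,None,fx=5.8,fy=5.8,interpolation=cv2.INTER_CUBIC))
# overlay model
c=np.array([.5358,-.0358]);best=None
for yaw in(-.2,-.215,-.23):
  X=np.array([np.cos(yaw),np.sin(yaw)]);Y=np.array([-X[1],X[0]])
  print(yaw,[((px(im,[*(c+x*X+y*Y),.062])-[215,185])*5.8).round(0).tolist() for x,y in((.0694,-.16),(.0694,.16),(-.07,.16),(-.07,-.16),(.0694,0))])
```

```text
tab 0.37 [278.8 201.8] 54 [ 0.592 -0.039  0.058]
far_edge 0.72 [280.7 221.3] 5246 [ 0.533 -0.035  0.058]
case 0.64 [281.5 222.7] 5226 [ 0.529 -0.036  0.058]
lid 0.71 [282.8 224.4] 3972 [ 0.523 -0.039  0.058]
-0.2 [[703.0, 77.0], [70.0, 61.0], [54.0, 334.0], [704.0, 351.0], [386.0, 69.0]]
-0.215 [[705.0, 82.0], [72.0, 57.0], [52.0, 329.0], [702.0, 356.0], [388.0, 69.0]]
-0.23 [[707.0, 86.0], [75.0, 52.0], [51.0, 324.0], [699.0, 360.0], [390.0, 69.0]]
```

View pics/crop.png

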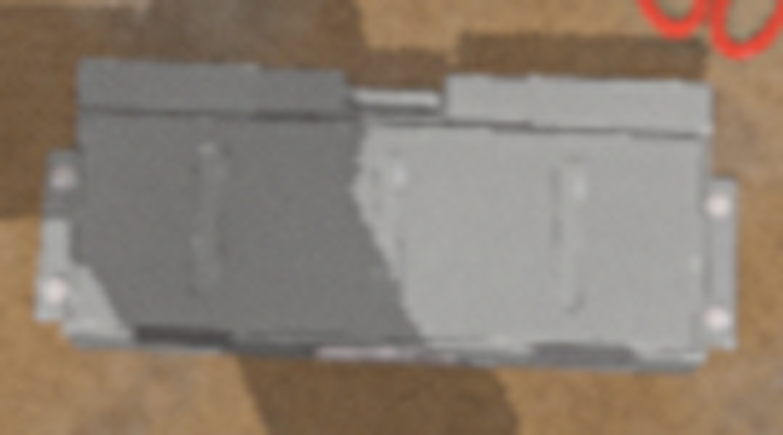

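The notch is visible at crop columns 345–445, about 50 mm wide, so its middle is near case y ≈ 0. The corner fit gives a yaw of about -0.212 and a far-edge middle of about (0.604, -0.053). I'll approach behind the rail at case y -50 with the fingers shut.

```bash
cat >> h.py <<'E'
YAW=-.212; X=np.array([np.cos(YAW),np.sin(YAW),0]);Y=np.array([-X[1],X[0],0]);F0=np.array([.604,-.053,0])
def plan(target,n,yawdir=None):
    s=arm.observe(); M=R.from_rotvec(s["ee_rot"]); p=s["position"]
    G=np.c_[np.cross(X,[0,0,-1]),X,[0,0,-1]]
    w=(M.inv()*R.from_matrix(G)).as_rotvec(); print("turn",w.round(3))
    wr=(w/n).round(4)
    pos=[]
    for i in range(n):
        want=s["position"]+(np.array(target)-s["position"])*(i+1)/n
        d=(M.inv().apply(want-p)*100).round(2); pos.append(d.tolist()); p=p+M.apply(d/100); M=M*R.from_rotvec(wr)
    print(pos,wr.tolist())
def case(p): d=np.asarray(p)-F0; return (np.array([d@X,d@Y,p[2]])*1e3).round(1)
E
python3 -c "
from h import *
t=F0+.05*X-.05*Y;t[2]=.2;print(t);plan(t,20)"
```

```text
[ 0.64235982 -0.11240138  0.2       ]
turn [ 0.   -0.    1.35]
[[-3.15, -2.29, 0.13], [-3.3, -2.07, 0.14], [-3.43, -1.84, 0.13], [-3.55, -1.61, 0.13], [-3.65, -1.36, 0.14], [-3.73, -1.12, 0.13], [-3.79, -0.86, 0.14], [-3.85, -0.6, 0.13], [-3.88, -0.35, 0.13], [-3.9, -0.08, 0.14], [-3.89, 0.19, 0.13], [-3.86, 0.44, 0.13], [-3.83, 0.71, 0.14], [-3.78, 0.96, 0.13], [-3.7, 1.21, 0.14], [-3.61, 1.46, 0.13], [-3.5, 1.7, 0.13], [-3.38, 1.94, 0.14], [-3.25, 2.15, 0.13], [-3.09, 2.37, 0.13]] [0.0, -0.0, 0.0675]
```

Emit:
{"method": "carry_out", "body": {
  "claw": [0,0,0,0,0,0,0,0,0,0,0,0,0,0,0,0,0,0,0,0],
  "delta_pos": [
    [-3.15,-2.29,0.13],
    [-3.3,-2.07,0.14],
    [-3.43,-1.84,0.13],
    [-3.55,-1.61,0.13],
    [-3.65,-1.36,0.14],
    [-3.73,-1.12,0.13],
    [-3.79,-0.86,0.14],
    [-3.85,-0.6,0.13],
    [-3.88,-0.35,0.13],
    [-3.9,-0.08,0.14],
    [-3.89,0.19,0.13],
    [-3.86,0.44,0.13],
    [-3.83,0.71,0.14],
    [-3.78,0.96,0.13],
    [-3.7,1.21,0.14],
    [-3.61,1.46,0.13],
    [-3.5,1.7,0.13],
    [-3.38,1.94,0.14],
    [-3.25,2.15,0.13],
    [-3.09,2.37,0.13]
  ],
  "angular": [
    [0,0,0.0675],
    [0,0,0.0675],
    [0,0,0.0675],
    [0,0,0.0675],
    [0,0,0.0675],
    [0,0,0.0675],
    [0,0,0.0675],
    [0,0,0.0675],
    [0,0,0.0675],
    [0,0,0.0675],
    [0,0,0.0675],
    [0,0,0.0675],
    [0,0,0.0675],
    [0,0,0.0675],
    [0,0,0.0675],
    [0,0,0.0675],
    [0,0,0.0675],
    [0,0,0.0675],
    [0,0,0.0675],
    [0,0,0.0675]
  ],
  "force": 40
}}

```text
clock: 3.25
position: [0.643, -0.1137, 0.2]
ee_rot: [-2.446, -1.971, -0.001]
force: [0.6, 0.2, -0.1]
width: 0.005
gripper_force: 0.0
```

```bash
python3 -c "
from h import *
s=arm.observe();print(s['clock'],s['width'],case(s['position']),s['force'].round(2),s['joints'].round(2))
t=F0+.05*X-.05*Y;t[2]=.04;plan(t,8)
im=arm.get_image('wrist');cv2.imwrite('pics/w1.png',im['frame'][:,:,::-1])
im=arm.get_image('top')
for l in('relay_box','far_edge'):
  for r in arm.place_of(l,im)[:2]: print(l,r['conf'],ground(im,r['centre'],.062 if 'far' in l else 0).round(3))
"
```

```text
3.25 0.005124105788883605 [ 50.9 -51.1 200. ] [ 0.63  0.19 -0.12] [-0.25  0.54  0.53  1.56 -0.29  1.12  0.14]
turn [ 0.    -0.    -0.002]
[[0.01, -0.01, 2.0], [0.02, -0.01, 2.0], [0.01, -0.01, 2.0], [0.01, -0.02, 2.0], [0.02, -0.01, 2.0], [0.01, -0.01, 2.0], [0.02, -0.01, 2.0], [0.01, -0.01, 2.0]] [0.0, -0.0, -0.0003]
relay_box 0.52 [0.74 0.04 0.  ]
far_edge 0.68 [0.433 0.346 0.062]
```

View pics/w1.png

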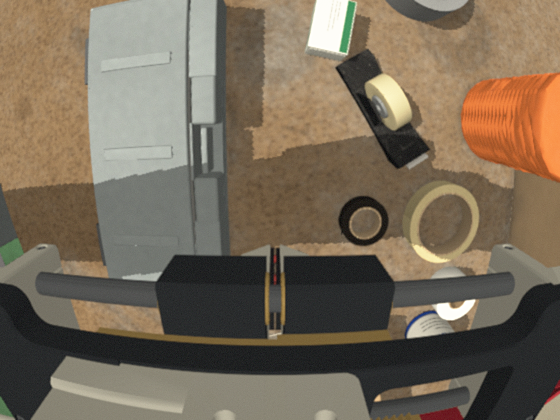

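The wrist view shows the notch at (203,150), with clear bench behind the rail. I'll descend to z = 0.04.

Emit:
{"method": "carry_out", "body": {
  "claw": [0,0,0,0,0,0,0,0,0],
  "delta_pos": [
    [0,0,2],
    [0,0,2],
    [0,0,2],
    [0,0,2],
    [0,0,2],
    [0,0,2],
    [0,0,2],
    [0,0,2],
    [0,0,0]
  ],
  "angular": [
    [0,0,0],
    [0,0,0],
    [0,0,0],
    [0,0,0],
    [0,0,0],
    [0,0,0],
    [0,0,0],
    [0,0,0],
    [0,0,0]
  ]
}}

```text
clock: 4.35
position: [0.6403, -0.1099, 0.0377]
ee_rot: [-2.438, -1.974, 0.004]
force: [-0.2, -0.1, -0.3]
width: 0.005
gripper_force: 0.0
```

Emit:
{"method": "carry_out", "body": {
  "claw": [0,0,0,0],
  "delta_pos": [
    [0,-1,0],
    [0,-0.8,0],
    [0,-0.4,0],
    [0,0,0]
  ],
  "angular": [
    [0,0,0],
    [0,0,0],
    [0,0,0],
    [0,0,0]
  ]
}}

```text
clock: 4.75
position: [0.6204, -0.1075, 0.041]
ee_rot: [2.444, 1.974, 0.002]
force: [-0.3, -1.0, -0.4]
width: 0.007
gripper_force: 0.0
```

```bash
python3 -c "
from h import *
s=arm.observe();print(s['clock'],s['width'],case(s['position']),s['force'].round(2))
im=arm.get_image('wrist');cv2.imwrite('pics/w2.png',im['frame'][:,:,::-1])
im=arm.get_image('scene');cv2.imwrite('pics/s2.png',cv2.resize(im['frame'][130:290,190:400,::-1],None,fx=3.6,fy=3.6,interpolation=cv2.INTER_CUBIC))
"
```

```text
4.75 0.007208822627544868 [ 27.5 -49.8  41. ] [-0.29 -1.01 -0.39]
```

View pics/s2.png

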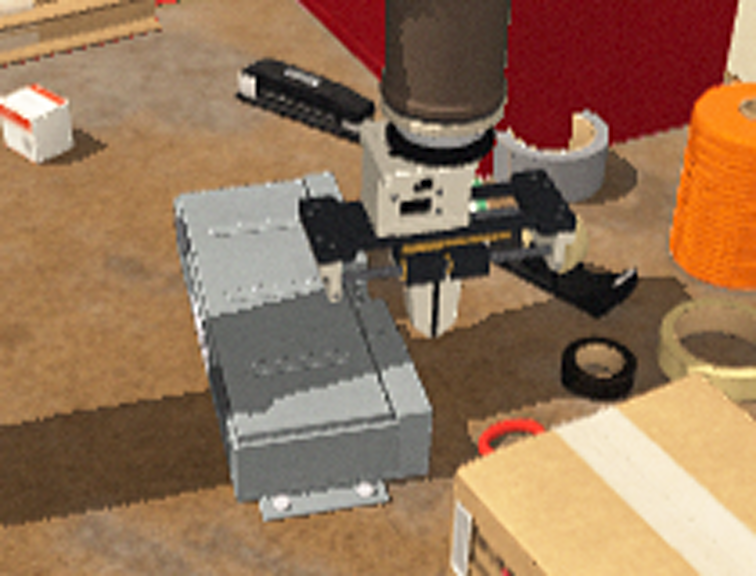

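The gripper sits clear above the lid, with white tips behind the rail at (433,330). I'll raise it 4 mm for more lid clearance, then creep in to touch the rail.

Emit:
{"method": "carry_out", "body": {
  "claw": [0,0,0,0],
  "delta_pos": [
    [0,-0.3,-0.4],
    [0,-0.3,0],
    [0,-0.2,0],
    [0,0,0]
  ],
  "angular": [
    [0,0,0],
    [0,0,0],
    [0,0,0],
    [0,0,0]
  ]
}}

```text
clock: 5.25
position: [0.6126, -0.1061, 0.044]
ee_rot: [-2.444, -1.974, 0.0]
force: [0.2, -0.2, 0.9]
width: 0.006
gripper_force: 0.0
```

Emit:
{"method": "carry_out", "body": {
  "claw": [0,0,0,0],
  "delta_pos": [
    [0,-0.1,0],
    [0,-0.1,0],
    [0,-0.1,0],
    [0,0,0]
  ],
  "angular": [
    [0,0,0],
    [0,0,0],
    [0,0,0],
    [0,0,0]
  ]
}}

```text
clock: 5.65
position: [0.6099, -0.1055, 0.044]
ee_rot: [-2.444, -1.974, 0.0]
force: [-0.2, -0.8, 0.6]
width: 0.003
gripper_force: 0.0
```

```bash
python3 -c "
from h import *
s=arm.observe();print(s['clock'],s['width'],case(s['position']),s['force'].round(2))"
```

```text
5.65 0.002526580583516696 [ 16.8 -50.1  44. ] [-0.15 -0.78  0.58]
```

Emit:
{"method": "carry_out", "body": {
  "claw": [0,0,0],
  "delta_pos": [
    [0,-0.1,0],
    [0,-0.1,0],
    [0,0,0]
  ],
  "angular": [
    [0,0,0],
    [0,0,0],
    [0,0,0]
  ]
}}

```text
clock: 5.95
position: [0.6079, -0.1051, 0.044]
ee_rot: [-2.444, -1.974, 0.0]
force: [0.0, 0.9, -0.4]
width: 0.005
gripper_force: 0.0
```

Emit:
{"method": "carry_out", "body": {
  "claw": [0,0,0],
  "delta_pos": [
    [0,-0.1,0],
    [0,-0.1,0],
    [0,0,0]
  ],
  "angular": [
    [0,0,0],
    [0,0,0],
    [0,0,0]
  ]
}}

```text
clock: 6.25
position: [0.6073, -0.1049, 0.0443]
ee_rot: [2.443, 1.973, 0.002]
force: [5.1, -0.9, -3.6]
width: 0.005
gripper_force: 2.5
```

Emit:
{"method": "carry_out", "body": {
  "claw": [0,0,0],
  "delta_pos": [
    [0,-0.1,0],
    [0,-0.1,0],
    [0,0,0]
  ],
  "angular": [
    [0,0,0],
    [0,0,0],
    [0,0,0]
  ]
}}

```text
clock: 6.55
position: [0.6072, -0.1049, 0.0446]
ee_rot: [2.44, 1.971, 0.005]
force: [10.0, -3.0, -7.7]
width: 0.005
gripper_force: 5.2
```

The rail is felt at case x ≈ 14 (TCP), at y -50. I'll lighten the press to about 1 mm and slide towards +y.

Emit:
{"method": "carry_out", "body": {
  "claw": [0,0,0,0,0,0],
  "delta_pos": [
    [0,0.2,0],
    [0.3,0,0],
    [0.4,0,0],
    [0.4,0,0],
    [0.4,0,0],
    [0,0,0]
  ],
  "angular": [
    [0,0,0],
    [0,0,0],
    [0,0,0],
    [0,0,0],
    [0,0,0],
    [0,0,0]
  ]
}}

```text
clock: 7.15
position: [0.6104, -0.0906, 0.0446]
ee_rot: [2.442, 1.972, 0.002]
force: [4.0, -2.4, -0.0]
width: 0.005
gripper_force: 2.4
```

Emit:
{"method": "carry_out", "body": {
  "claw": [0,0,0,0,0],
  "delta_pos": [
    [0.4,0,0],
    [0.4,0,0],
    [0.3,0,0],
    [0.3,0,0],
    [0,0,0]
  ],
  "angular": [
    [0,0,0],
    [0,0,0],
    [0,0,0],
    [0,0,0],
    [0,0,0]
  ]
}}

```text
clock: 7.65
position: [0.6131, -0.077, 0.0445]
ee_rot: [2.443, 1.972, 0.001]
force: [3.9, -2.6, 1.5]
width: 0.004
gripper_force: 2.3
```

```bash
python3 -c "
from h import *
s=arm.observe();print(s['clock'],s['width'],case(s['position']),s['force'].round(2))"
```

```text
7.65 0.00426233218293433 [ 13.9 -21.5  44.5] [ 3.86 -2.63  1.49]
```

Emit:
{"method": "carry_out", "body": {
  "claw": [0,0,0,0],
  "delta_pos": [
    [0.3,0,0],
    [0.3,0,0],
    [0.3,0,0],
    [0,0,0]
  ],
  "angular": [
    [0,0,0],
    [0,0,0],
    [0,0,0],
    [0,0,0]
  ]
}}

```text
clock: 8.05
position: [0.6136, -0.0663, 0.0437]
ee_rot: [-2.442, -1.974, 0.001]
force: [-0.6, -0.7, 0.6]
width: 0.009
gripper_force: 0.0
```

Emit:
{"method": "carry_out", "body": {
  "claw": [0,0,0,0],
  "delta_pos": [
    [0.4,0,0],
    [0.4,0,0],
    [0.3,0,0],
    [0,0,0]
  ],
  "angular": [
    [0,0,0],
    [0,0,0],
    [0,0,0],
    [0,0,0]
  ]
}}

```text
clock: 8.45
position: [0.6165, -0.0559, 0.0439]
ee_rot: [-2.443, -1.975, -0.0]
force: [0.2, 0.3, -0.3]
width: 0.004
gripper_force: 0.0
```

```bash
python3 -c "
from h import *
s=arm.observe();print(s['clock'],s['width'],case(s['position']),s['force'].round(2))"
```

```text
8.45 0.004115229180194438 [12.9 -0.2 43.9] [ 0.22  0.3  -0.25]
```

Contact dropped off at y ≈ -15, so the notch is there. I'll push in to the tab (expected at x ≈ 4.7) and press.

Emit:
{"method": "carry_out", "body": {
  "claw": [0,0,0,0,0],
  "delta_pos": [
    [0,-0.2,0],
    [0,-0.2,0],
    [0,-0.2,0],
    [0,-0.2,0],
    [0,0,0]
  ],
  "angular": [
    [0,0,0],
    [0,0,0],
    [0,0,0],
    [0,0,0],
    [0,0,0]
  ]
}}

```text
clock: 8.95
position: [0.6085, -0.0552, 0.0441]
ee_rot: [2.444, 1.974, 0.0]
force: [1.5, 0.2, 0.7]
width: 0.003
gripper_force: 0.0
```

Emit:
{"method": "carry_out", "body": {
  "claw": [0,0,0,0,0],
  "delta_pos": [
    [0,-0.2,0],
    [0,-0.2,0],
    [0,-0.1,0],
    [0,-0.1,0],
    [0,0,0]
  ],
  "angular": [
    [0,0,0],
    [0,0,0],
    [0,0,0],
    [0,0,0],
    [0,0,0]
  ]
}}

```text
clock: 9.45
position: [0.6034, -0.054, 0.0443]
ee_rot: [2.443, 1.973, 0.001]
force: [5.2, -1.8, -1.4]
width: 0.0
gripper_force: 2.2
```

```bash
python3 -c "
from h import *
s=arm.observe();print(s['clock'],s['width'],case(s['position']),s['force'].round(2))"
```

```text
9.45 0.00037702773867937574 [-0.4 -1.1 44.3] [ 5.24 -1.77 -1.41]
```

Emit:
{"method": "carry_out", "body": {
  "claw": [0,0,0,0],
  "delta_pos": [
    [0,-0.1,0],
    [0,-0.1,0],
    [0,-0.1,0],
    [0,0,0]
  ],
  "angular": [
    [0,0,0],
    [0,0,0],
    [0,0,0],
    [0,0,0]
  ]
}}

```text
clock: 9.85
position: [0.6005, -0.0534, 0.0443]
ee_rot: [2.443, 1.973, 0.002]
force: [6.3, -2.0, -1.1]
width: 0.006
gripper_force: 2.8
```

```bash
python3 -c "
from h import *
s=arm.observe();print(s['clock'],s['width'],case(s['position']),s['force'].round(2))
im=arm.get_image('scene');cv2.imwrite('pics/s3.png',cv2.resize(im['frame'][130:290,190:400,::-1],None,fx=3.6,fy=3.6,interpolation=cv2.INTER_CUBIC))
"
```

```text
9.85 0.005609150064918194 [-3.4 -1.1 44.3] [ 6.32 -1.99 -1.06]
```

View pics/s3.png

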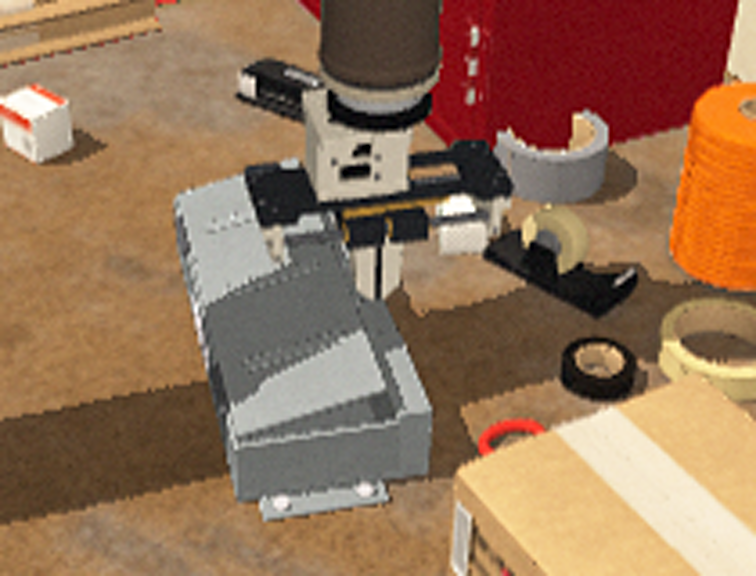

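The lid has sprung up: its right edge is raised, with a gap at about (390,400). I'll let the tab go by backing straight out, then lift.

Emit:
{"method": "carry_out", "body": {
  "claw": [0,0,0,0,0,0,0,0,0,0,0,0,0,0],
  "delta_pos": [
    [0,0.5,0],
    [0,1,0],
    [0,1,0],
    [0,1,0],
    [0,0.5,0],
    [0,0,0],
    [0,0,-2],
    [0,0,-3],
    [0,0,-3],
    [0,0,-3],
    [0,0,-3],
    [0,0,-3],
    [0,0,0],
    [0,0,0]
  ],
  "angular": [
    [0,0,0],
    [0,0,0],
    [0,0,0],
    [0,0,0],
    [0,0,0],
    [0,0,0],
    [0,0,0],
    [0,0,0],
    [0,0,0],
    [0,0,0],
    [0,0,0],
    [0,0,0],
    [0,0,0],
    [0,0,0]
  ]
}}

```text
clock: 11.3
position: [0.6388, -0.0615, 0.2144]
ee_rot: [2.444, 1.974, 0.001]
force: [0.3, -0.1, -0.6]
width: -0.0
gripper_force: 0.0
```

```bash
python3 -c "
from h import *
s=arm.observe();print(s['clock'],case(s['position']),s['force'].round(2))
im=arm.get_image('scene');cv2.imwrite('pics/s4.png',cv2.resize(im['frame'][130:290,190:400,::-1],None,fx=3.6,fy=3.6,interpolation=cv2.INTER_CUBIC))
"
```

```text
11.3 [ 35.8  -1.  214.4] [ 0.29 -0.06 -0.59]
```

View pics/s4.png

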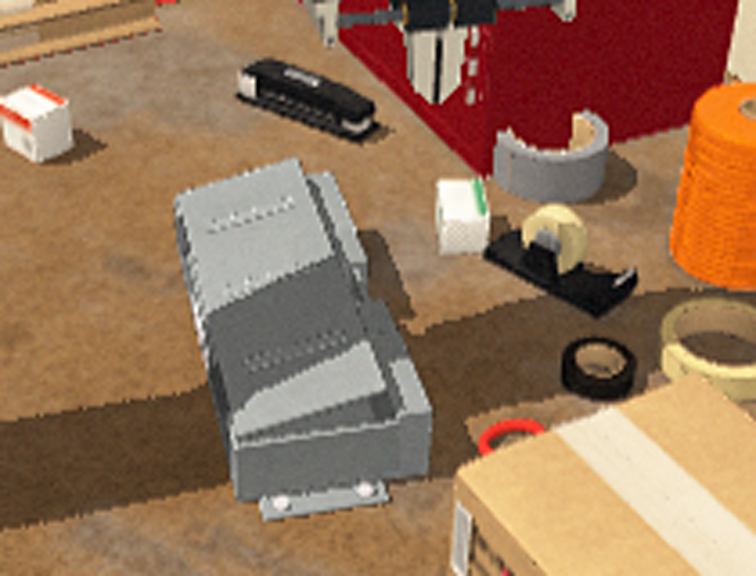

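The lid stays up, the bystanders haven't moved, and the gripper is well clear, so I'm handing in.

```bash
python3 -c "
from cell import arm
print(arm.sign_off())"
```

```text
the job is handed in; nothing more can be done
None
```

I felt along the far edge to the notch and pressed the tab until the lid sprang up; it stayed up after I let go and moved clear, the boxes look unmoved (the wrench was never approached), and the job was handed in at about 11 s.

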